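File the edging lip of a kitchen shelf over, push strokes only

TASK

The glued edging on the white shelf board still stands up as a small lip along the edge nearest you. Take the file by its wooden ridge and work the lip over with at least three separate strokes, each pushed away from you across the edge under light, steady pressure so that the front half and then the back half of its sole passes over the edge, lifting the file clear off the board for every return and never dragging it back, until the lip lies down flat on the board and the board still sits against its stop. Then lay the file flat in its tray, sole down near the middle, let go, and leave the other things alone; press gently, and let only the file touch the board.

Things in the scene. Friction and masses are not known exactly. Their poses are not given: they have to be found in the camera images.
- jig: Plywood bench hook fixed to the worktop, 260 (x) x 200 (y) x 20 mm, origin under its centre. Its x axis is the stroke direction (away from the robot), y along the edge to be filed. A cleat 12 mm high at its far (+x) end is the board's stop; side guides 8 mm high. All of it is lower than the board's top.
- board: White shelf board 180 (x) x 150 (y) x 18 mm on the bench hook, against its far stop; origin under its centre, 20 mm above the worktop. Slides only along the hook's x, held by about 1.2 N of friction: forward strokes press it on the stop, a backward drag pulls it off towards the robot (over 3 mm off spoils the job).
- edge (a point): Point on the board's near top edge, in the middle of the edge's length, at the height of the board's top face; x axis forward across the edge onto the board (the stroke direction), y along the edge, z up.
- lip (a joint): Angle (rad) of the lip: wooden edging 2 mm thick, 110 mm long, centred on the edge, standing 5 to 11 mm above the board's top (differs, not measured). 0 = upright, starts 0.12 to 0.35 leaning over the board, 1.5 = flat (stop). Bends along the edge, 1 mm above the board's top, slowly like stiff dough (0.008 Nm to start, then 0.18 Nm per rad/s), stays as left: 3 to 5 strokes of 3 s at 9 N.
- file: File in a wooden holder, same both ways round; origin under the centre of its sole, x along its length, z up. Steel blade 130 x 28 x 5 mm, on 4 mm of black rubber that gives about 1 mm per 10 N (3 mm at most), under a wooden block 120 x 26 x 8 mm; on top a ridge to grip, 85 long (x) x 20 wide (y) mm, from 17 to 57 mm above the sole. About 0.28 kg.
- file_sole (a point): Centre of the file's sole, the blade's underside.
- tray: Shallow wooden tray fixed to the worktop, 200 (x) x 130 (y) mm, floor 5 mm thick, rim 12 mm high in all, origin under its centre. The file starts in it, and goes back there.
- roll: Bystander: wooden-coloured ring (edging roll), 90 mm diameter, 24 mm high, lying flat; origin under its centre.
- mug: Bystander: white mug, 80 mm diameter, 90 mm high; origin under its centre.
- jar: Bystander: amber glass jar with white cap, 72 mm diameter, 110 mm high; origin under its centre.

How it is judged:
By the outcome, as a careful person would: the job done as asked, in the order asked, and still so for the second after the job is handed in, with the robot touching nothing.
It also fails if it takes over 72 s, if anything falls off the work surface, if the arm or the gripper's body presses on something with over 40 N, if the wrist force passes 120 N, or if a joint passes its speed limit or range.

ROBOT

A 7-joint arm with a two-finger parallel gripper is mounted at the origin on the work surface. World frame = base frame: x ahead of the robot, y to its left, z up, the work surface at z = 0. Lengths are in m, angles in rad, forces in N, time in s.
With the tool pointing down it reaches from about 0.4 to 0.9 m from the base axis. Payload 5.6 kg.
Tool frame: the origin (TCP) lies midway between the tips of the shut fingers; the grasp point (between the pads) lies 19 mm behind it; z points along the fingers, y is the line along which they close (so a half turn about z gives the same grasp; the last joint's range is limited). The gripper opens to 92 mm and grips with 3 to 60 N. Pads are 20 mm wide; open, the fingers measure 128 mm over their backs; the gripper's body (75 mm by 189 mm) begins 69 mm behind the grasp point.
Start: joints at [-1.34, 0.468, -0.012, 1.603, 0.006, 1.071, -0.056], TCP at [0.176, 0.626, 0.215] pointing down, gripper open.
Joint ranges: [-2.53, 2.53], [-0.31, 2.02], [-1.57, 1.55], [0.28, 2.44], [-1.29, 4.43], [0.15, 1.84], [-2.92, 2.92]. Speed limits (rad/s): [2.57, 2.57, 3.14, 3.14, 3.14, 3.14, 3.14].

INTERFACE

Orientations are given as [roll, pitch, yaw] about the fixed x, y, z axes, in that order (R = Rz(yaw) Ry(pitch) Rx(roll)).
In Python, from plant import sensors, vision, job gives the robot as it stands.
- The arm moves only by the tool carry_out, never from a script. Its argument "increments" is a list of rows, each a list of 3 entries, a list of its own where there are three numbers: the turn, a rotation vector about the tool's x, y, z in rad, then the shift along the tool's x, y, z in mm, then the finger opening in mm, from 0 to 91.9. A call has 1 to 20 rows; each row is the pose to reach, as a shift and turn from the pose commanded when the call began, along the tool's axes at that moment; what a row does not reach only later rows make up. A row lasts 1/10 s, in which the tool goes at most 50 mm and 8.59 degrees, less where a joint would pass 70% of its speed; a pose out of reach is approached as far as the arm can. A call with a gripper value outside its range is refused whole. The fingers move at their own pace and stop on an object; "squeeze" is the grip in N (left out, the last holds). Time passes only in rows, so rows that repeat a pose let the fingers close. It gives the time, the measured TCP pose, the force, the opening and the grip force at its end, in the units of the state.
- sensors.read_state(): the state, without advancing time (a new reading comes with each control period).
- vision.snapshot(name): name is "scene" or "top"; returns the picture (480x640x3 uint8, blue, green, red); there is no depth.
- vision.camera_params(name): a dict with "fovy" (degrees; the focal length in pixels is half the picture's height over the tangent of half this angle, whatever the lens; pixels are square), "cx", "cy" (the principal point, pixels), "D" ([k1, k2, p1, p2, k3] as OpenCV has them; the pictures are not rectified), "rvec" (rotation vector, rad) and "tvec" (3), from world to camera coordinates, as OpenCV has them. Camera axes: x right, y down, z forward; pixel columns grow to the right and rows downward; lengths in m; the calibration is good to about 2 mm. A picture is of the moment at which its call begins. camera_params takes no time and is no camera call.
- job.sign_off(): hands the job in; it is judged then, once.
Trained networks look in the newest picture that a camera, given by its name, has taken for a name from the list of things; names that differ only in an ending like _2 or _b are one class to them, and where a whole thing is asked for, a point or a joint stands for the part that bears it (a point fixed in the world has none). Each returns a list of dicts, best first, with "conf" (0 to 1); they miss things now and then, are a little off and sometimes report something else, mostly with a low value. They report only what shows in the picture. A call takes as long as a camera call.
- vision.look_for(camera, label): "bbox" ([left, top, width, height] in pixels, round what is visible of it).
- vision.tip_of(camera, label): "location" ([column, row] in pixels: a listed point, or the origin of a listed thing).
The state is a dict: "clock": time; "q": joint angles; "qvel": joint speeds; "joint_efforts": joint torques, N m; "ee_pos": TCP position; "orientation": TCP orientation; "contact_force": force on the tool from outside, world axes, zero at the start; "ft_torque": the same for the moment, N m; "width": finger opening in m; "finger_force": force on a finger pad.
Only numpy, scipy, OpenCV 4.12 (cv2) and the standard library are available. Lean on these libraries where they do the work, as an engineer would, in place of code of your own. Each camera call takes 0.05 s, during which the arm holds its last target. There are 200 camera calls.

## Working session

There is one attempt and no reset: what is moved stays moved. The work goes in short steps, Python scripts to look and compute and a tool call to move; the robot and the scene stay as the last step left them, time stands still between calls to the robot, and variables do not carry over. Pictures are saved under pics/ and viewed, at most 10 in all, crops included, and the job is handed in when it is done.

Besides the shell and the picture viewer there is one more tool, called after "Call:" as name(argument=value, ...), one argument or row to a line, values as JSON. carry_out: Moves the arm, as the interface text tells. Its arguments: {"type":"object","properties":{"increments":{"type":"array"},"squeeze":{"type":"number"}},"required":["increments"]}

```bash
mkdir -p pics; cat > h.py <<'E'
import numpy as np, cv2
from plant import sensors, vision, job
def cam(n):
    p=vision.camera_params(n); f=240/np.tan(np.radians(p['fovy'])/2)
    K=np.array([[f,0,p['cx']],[0,f,p['cy']],[0,0,1.]])
    return K,np.array(p['D'],float),np.array(p['rvec'],float),np.array(p['tvec'],float)
def ray(n,px,z):
    K,D,r,t=cam(n); R=cv2.Rodrigues(r)[0]
    u=cv2.undistortPoints(np.array([[px]],float),K,D)[0,0]
    d=R.T@np.array([u[0],u[1],1]); o=-R.T@t.ravel()
    return o+d*(z-o[2])/d[2]
def proj(n,P):
    K,D,r,t=cam(n); return cv2.projectPoints(np.array(P,float).reshape(-1,1,3),r,t,K,D)[0][:,0]
E
python3 - <<'E'
from h import *
np.set_printoptions(precision=4,suppress=True)
for n in ['scene','top']:
    cv2.imwrite(f'pics/{n}0.png',vision.snapshot(n))
    K,D,r,t=cam(n);print(n,-cv2.Rodrigues(r)[0].T@t.ravel())
    for l,z in [('jig',0),('board',.02),('edge',.038),('file',.005),('file_sole',.005),('tray',0),('roll',0),('mug',0),('jar',0)]:
        for o in vision.tip_of(n,l)[:2]: print(l,np.round(o['conf'],2),np.round(o['location']),ray(n,o['location'],z))
s=sensors.read_state();print(s)
E
```

```text
scene [ 1.0895 -0.829   0.8363]
jig 0.74 [320. 278.] [ 0.5836 -0.0605  0.    ]
board 0.84 [326. 272.] [ 0.5985 -0.0593  0.02  ]
edge 0.91 [297. 244.] [ 0.51  -0.033  0.038]
edge 0.34 [328. 271.] [ 0.6106 -0.0717  0.038 ]
file 0.68 [377. 170.] [0.4916 0.352  0.005 ]
file 0.64 [375. 170.] [0.488  0.3454 0.005 ]
file_sole 0.47 [378. 170.] [0.4951 0.3519 0.005 ]
tray 0.63 [375. 172.] [0.4873 0.3476 0.    ]
roll 0.57 [165. 325.] [ 0.4095 -0.3241 -0.    ]
mug 0.92 [442. 197.] [0.677  0.3327 0.    ]
jar 0.83 [283. 370.] [ 0.6568 -0.2919  0.    ]
top [ 0.3655 -0.0134  1.2398]
jig 0.85 [339. 222.] [ 0.5872 -0.0691  0.    ]
board 0.98 [336. 211.] [ 0.6064 -0.0622  0.02  ]
edge 0.7 [325. 253.] [ 0.5155 -0.0403  0.038 ]
file 0.78 [133. 264.] [0.4853 0.3587 0.005 ]
file 0.48 [140. 263.] [0.4884 0.344  0.005 ]
file_sole 0.47 [140. 262.] [0.4907 0.3444 0.005 ]
tray 0.88 [140. 260.] [0.494  0.3464 0.    ]
roll 0.87 [467. 305.] [ 0.4188 -0.3365  0.    ]
mug 0.78 [158. 174.] [0.6809 0.3204 0.    ]
jar 0.74 [443. 191.] [ 0.6584 -0.289   0.    ]
{'clock': 1.0, 'q': array([-1.34  ,  0.4675, -0.0116,  1.6027,  0.006 ,  1.0714, -0.0563]), 'qvel': array([ 0.0005,  0.002 , -0.0014,  0.0001, -0.    , -0.0015,  0.0011]), 'joint_efforts': array([ -0.0007, -52.0435,  -0.0131, -24.4058,  -0.0568,   0.0113,
         0.    ]), 'ee_pos': array([0.1758, 0.6258, 0.2146]), 'orientation': array([3.1416, 0.    , 2.8677]), 'contact_force': array([-0.55  , -0.0202, -0.0966]), 'ft_torque': array([-0.0086,  0.0247, -0.0331]), 'finger_force': 0.0, 'width': 0.09214795464696315}
```

View pics/scene0.png

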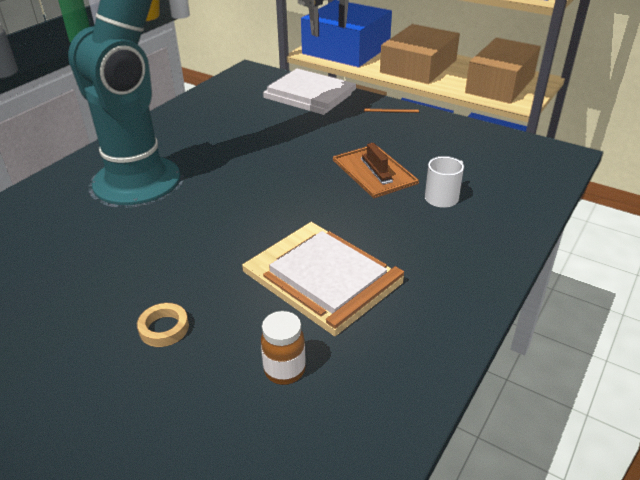

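View pics/top0.png

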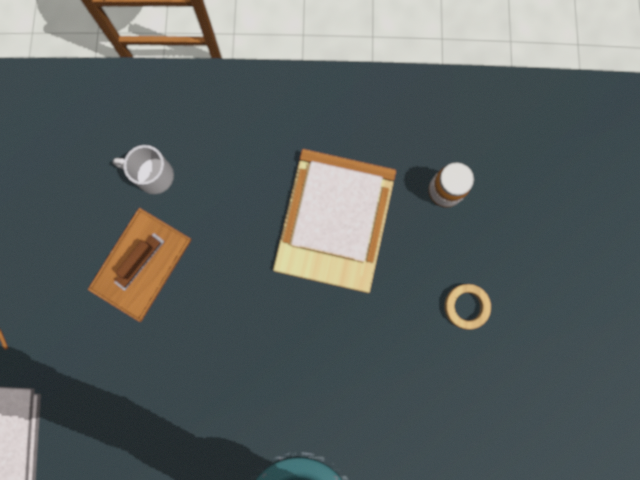

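The top view shows the board at about (337,211), the near edge at about (328,254), the tray at (140,265) and the file from (120,287) to (160,237). The jar, mug and roll are clear of the work. Next I'll fit the poses by segmentation.

```bash
python3 - <<'E'
from h import *
np.set_printoptions(precision=4,suppress=True)
im=cv2.imread('pics/top0.png'); hsv=cv2.cvtColor(im,cv2.COLOR_BGR2HSV)
def fit(mask,box,z,name):
    m=np.zeros(mask.shape,np.uint8);l,t,r,b=box;m[t:b,l:r]=mask[t:b,l:r]*255
    m=cv2.morphologyEx(m,cv2.MORPH_OPEN,np.ones((3,3)))
    c=max(cv2.findContours(m,0,cv2.CHAIN_APPROX_NONE)[0],key=cv2.contourArea)[:,0]
    P=np.array([ray('top',p,z)[:2] for p in c.astype(float)],np.float32)
    rc=cv2.minAreaRect(P*1000);print(name,rc); print(cv2.boxPoints(rc))
H,S,V=[hsv[...,i].astype(int) for i in range(3)]
fit((S<45)&(V>130),(270,140,400,300),.038,'board')
fit((V>85),(265,140,402,300),.025,'jig')
fit((S>120)&(V>85),(80,200,200,330),.010,'tray')
print(hsv[264,108:175].tolist())
c=im[195:335,70:210]; a=cv2.resize(c,None,fx=4,fy=4,interpolation=cv2.INTER_CUBIC)
s=vision.snapshot('scene'); b=cv2.resize(s[130:210,320:430],None,fx=2.18,fy=2.18,interpolation=cv2.INTER_CUBIC)
d=cv2.resize(s[210:335,235:410],None,fx=1.37,fy=1.37,interpolation=cv2.INTER_CUBIC)
o=np.zeros((560,800,3),np.uint8);o[:,:560]=a;o[:b.shape[0],560:560+b.shape[1]]=b[:,:240];o[200:200+d.shape[0],560:560+d.shape[1]]=d[:,:240]
cv2.imwrite('pics/crop1.png',o)
E
```

```text
board ((603.9208984375, -62.48832702636719), (152.38153076171875, 178.88040161132812), 78.57508087158203)
[[ 501.1608 -119.4527]
 [ 676.4967 -154.886 ]
 [ 706.681    -5.5239]
 [ 531.3451   29.9094]]
jig ((587.414794921875, -59.69752502441406), (205.14462280273438, 268.3205871582031), 78.43106842041016)
[[ 435.4095 -133.2806]
 [ 698.2789 -187.0914]
 [ 739.42     13.8855]
 [ 476.5507   67.6964]]
tray ((485.7524108886719, 344.9897155761719), (132.74111938476562, 200.68170166015625), 61.03355026245117)
[[365.8208 335.5167]
 [541.3979 238.3271]
 [605.6841 354.4627]
 [430.1069 451.6523]]
[[14, 162, 173], [15, 161, 179], [15, 157, 182], [15, 159, 183], [15, 159, 180], [15, 161, 176], [15, 163, 169], [14, 161, 154], [14, 163, 136], [14, 167, 124], [13, 164, 123], [14, 169, 121], [13, 163, 119], [13, 169, 115], [12, 160, 116], [12, 162, 118], [12, 162, 121], [12, 160, 124], [12, 161, 125], [12, 163, 127], [11, 157, 127], [12, 164, 126], [12, 160, 126], [11, 161, 125], [11, 161, 114], [11, 160, 99], [12, 170, 78], [12, 175, 67], [13, 174, 63], [11, 162, 66], [12, 163, 72], [12, 158, 87], [12, 167, 101], [11, 157, 109], [10, 139, 103], [8, 84, 97], [9, 66, 108], [10, 89, 134], [13, 123, 154], [14, 148, 169], [14, 160, 171], [14, 162, 173], [15, 159, 176], [14, 157, 182], [15, 156, 183], [15, 157, 184], [15, 159, 183], [15, 158, 182], [15, 157, 182], [15, 160, 182], [14, 156, 183], [15, 158, 182], [14, 160, 182], [15, 162, 180], [15, 160, 178], [15, 156, 176], [15, 161, 176], [15, 159, 180], [15, 160, 183], [15, 157, 187], [15, 158, 187], [15, 157, 187], [15, 157, 184], [15, 159, 178], [15, 160, 171], [14, 162, 164], [14, 159, 152]]
```

View pics/crop1.png

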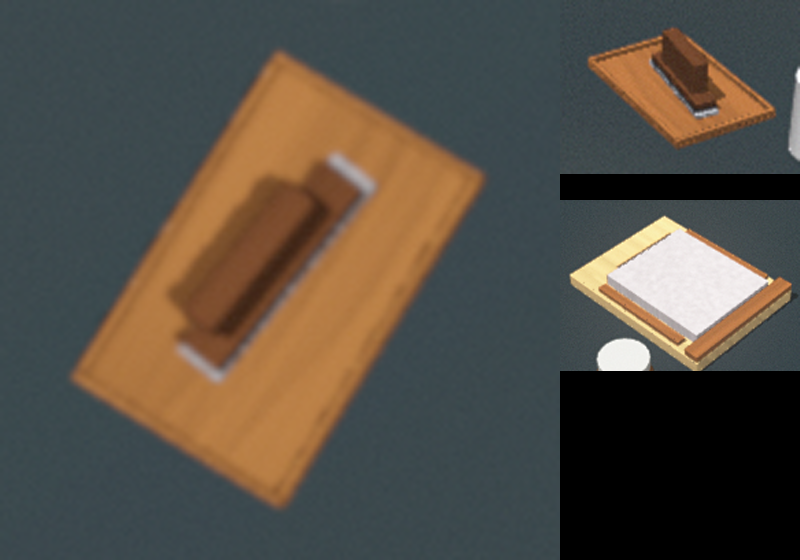

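The crop shows the blade corners: far end (332,153)/(376,190), near end (178,348)/(220,380). The file lies sole-down in the tray.

```bash
cat >> h.py <<'E'
def rel(target,yaw):
    """shift (mm, tool axes) and turn about tool z from measured pose to target TCP / tool yaw"""
    from scipy.spatial.transform import Rotation as Ro
    s=sensors.read_state(); R=Ro.from_euler('xyz',s['orientation'])
    T=Ro.from_euler('xyz',[np.pi,0,yaw])
    return (R.inv()*T).as_rotvec().round(3), (R.inv().apply(np.array(target)-s['ee_pos'])*1000).round(1)
E
python3 - <<'E'
from h import *
np.set_printoptions(precision=4,suppress=True)
c=np.array([[332,153],[376,190],[178,348],[220,380.]]);c=(c+.5)/4-.5+[70,195]
P=np.array([ray('top',p,.010) for p in c])[:,:2];print(P)
print('len',np.linalg.norm(P[0]-P[2]),np.linalg.norm(P[1]-P[3]),'w',np.linalg.norm(P[0]-P[1]),np.linalg.norm(P[2]-P[3]))
m=P.mean(0);d=(P[0]+P[1]-P[2]-P[3]);y=np.arctan2(d[1],d[0]);print('file',m,y)
u=np.array([np.cos(y),np.sin(y)]);v=np.array([-u[1],u[0]])
# check: ridge top outline reprojected in crop px
Q=[[*(m+a*u+b*v),.062] for a,b in [(.0425,.01),(.0425,-.01),(-.0425,-.01),(-.0425,.01)]]
print((proj('top',Q)-[70,195])*4); print('scene',proj('scene',Q))
q=[[*(m+a*u+b*v),.010] for a,b in [(.065,.014),(.065,-.014),(-.065,-.014),(-.065,.014)]]
print('scene blade crop',(proj('scene',q)-[320,130])*2.18+[560,0])
psi=y+np.pi;print('psi',psi,rel([*m,.12],psi))
E
```

```text
[[0.5515 0.3207]
 [0.5326 0.2961]
 [0.4471 0.3952]
 [0.4313 0.3719]]
len 0.1282799419071637 0.12652577367799597 w 0.03095616765520056 0.028214926606959477
file [0.4906 0.346 ] -0.6307377446220146
[[284.6961 175.6181]
 [314.916  199.8003]
 [206.9104 333.8917]
 [176.77   309.2812]]
scene [[388.1588 158.5232]
 [380.664  160.1799]
 [365.9572 143.7715]
 [373.2    142.24  ]]
scene blade crop [[718.0786 111.1579]
 [695.4793 116.4137]
 [647.7269  60.3092]
 [669.1968  55.6379]]
psi 2.5108549089677785 (array([0.   , 0.   , 0.357]), array([-378.8, -184.3,   94.6]))
```

Call:
carry_out(
  increments=[
    [[0, 0, 0.09], [-95, -46, 24], 91],
    [[0, 0, 0.18], [-135, -66, 34], 91],
    [[0, 0, 0.24], [-175, -85, 44], 91],
    [[0, 0, 0.3], [-215, -105, 54], 91],
    [[0, 0, 0.357], [-255, -125, 64], 91],
    [[0, 0, 0.357], [-295, -144, 74], 91],
    [[0, 0, 0.357], [-330, -161, 84], 91],
    [[0, 0, 0.357], [-360, -175, 94], 91],
    [[0, 0, 0.357], [-379, -184, 95], 91],
    [[0, 0, 0.357], [-379, -184, 95], 91],
    [[0, 0, 0.357], [-379, -184, 95], 91],
    [[0, 0, 0.357], [-379, -184, 95], 91],
  ],
)

```text
clock: 2.25
ee_pos: [0.4897, 0.3478, 0.1198]
orientation: [3.141, -0.001, 2.513]
contact_force: [-0.5, 0.2, -0.9]
width: 0.0908
finger_force: 0.0
```

```bash
python3 - <<'E'
from h import *
m=[.4906,.346];print(rel([*m,.027],2.511))
im=vision.snapshot('scene');t=vision.snapshot('top')
a=cv2.resize(im[60:220,280:480],None,fx=2,fy=2,interpolation=cv2.INTER_CUBIC);b=cv2.resize(t[195:335,70:210],(400,400),interpolation=cv2.INTER_CUBIC)
o=np.zeros((400,800,3),np.uint8);o[:320,:400]=a;o[:,400:]=b;cv2.imwrite('pics/hov.png',o)
E
```

```text
(array([ 0.001, -0.001,  0.002]), array([-1.8, -1. , 92.8]))
```

View pics/hov.png

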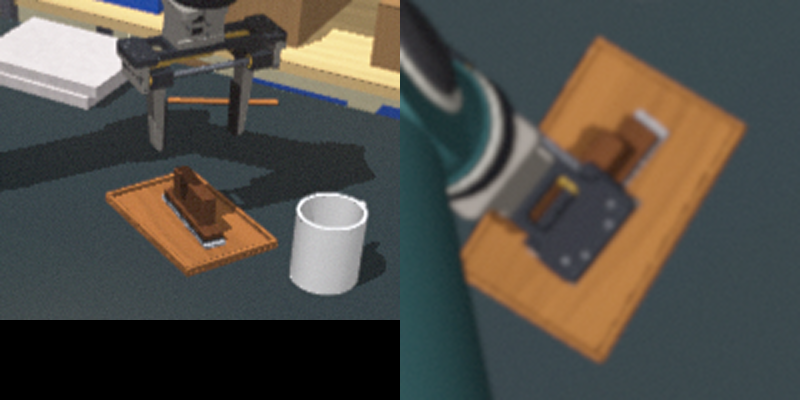

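The gripper is centred over the ridge and the fingers straddle it. I'll go down and close.

Call:
carry_out(
  increments=[
    [[0, 0, 0], [-2, -1, 25], 91],
    [[0, 0, 0], [-2, -1, 50], 91],
    [[0, 0, 0], [-2, -1, 75], 91],
    [[0, 0, 0], [-2, -1, 93], 91],
    [[0, 0, 0], [-2, -1, 93], 91],
    [[0, 0, 0], [-2, -1, 93], 60],
    [[0, 0, 0], [-2, -1, 93], 30],
    [[0, 0, 0], [-2, -1, 93], 10],
    [[0, 0, 0], [-2, -1, 93], 10],
    [[0, 0, 0], [-2, -1, 93], 10],
    [[0, 0, 0], [-2, -1, 93], 10],
    [[0, 0, 0], [-2, -1, 93], 10],
    [[0, 0, 0], [-2, -1, 93], 10],
    [[0, 0, 0], [-2, -1, 93], 10],
  ],
  squeeze=55,
)

```text
clock: 3.75
ee_pos: [0.4921, 0.3443, 0.0266]
orientation: [3.141, 0.0, 2.511]
contact_force: [0.7, 2.3, 1.3]
width: 0.021
finger_force: 1.3
```

```bash
python3 - <<'E'
from h import *
s=sensors.read_state();print(s['width'],s['finger_force'],s['contact_force'],s['ee_pos'],s['ft_torque'])
t=vision.snapshot('top');cv2.imwrite('pics/grip.png',cv2.resize(t[195:335,70:210],(560,560),interpolation=cv2.INTER_CUBIC))
E
```

```text
0.020956874967613025 1.2569766864180565 [0.6581015  2.33355832 1.3496073 ] [0.49213565 0.34434953 0.0266326 ] [ 0.53130424 -0.33913837 -0.00719185]
```

View pics/grip.png

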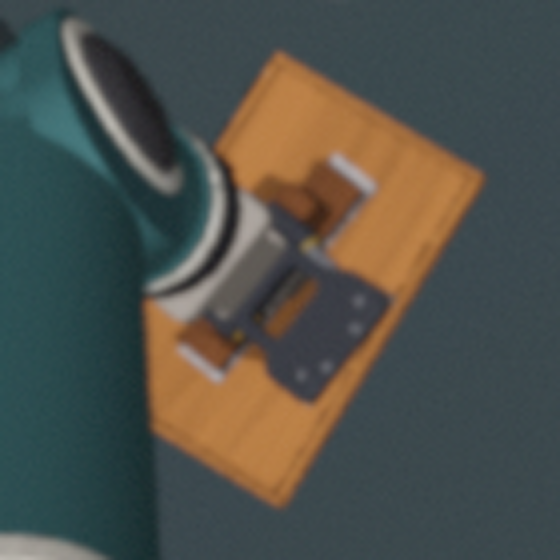

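The jaws have reached the ridge (21 mm) and the file hasn't moved. I'll let the grip build up, then lift.

Call:
carry_out(
  increments=[
    [[0, 0, 0], [0, 0, 0], 10],
    [[0, 0, 0], [0, 0, 0], 10],
    [[0, 0, 0], [0, 0, 0], 10],
    [[0, 0, 0], [0, 0, -10], 10],
    [[0, 0, 0], [0, 0, -25], 10],
    [[0, 0, 0], [0, 0, -45], 10],
    [[0, 0, 0], [0, 0, -65], 10],
    [[0, 0, 0], [0, 0, -80], 10],
    [[0, 0, 0], [0, 0, -90], 10],
    [[0, 0, 0], [0, 0, -90], 10],
  ],
  squeeze=55,
)

```text
clock: 4.8
ee_pos: [0.4926, 0.3447, 0.1184]
orientation: [3.139, 0.001, 2.511]
contact_force: [-0.4, -0.4, -2.4]
width: 0.0203
finger_force: 55.0
```

```bash
python3 - <<'E'
from h import *
s=sensors.read_state();print(s['width'],s['finger_force'],s['contact_force'],s['ee_pos'],s['orientation'],s['ft_torque'])
E_=np.array([.515,-.043]);y=-.201;u=np.array([np.cos(y),np.sin(y)])
a=E_-u*.100
print(a,rel([*a,.117],y+np.pi))
t=vision.snapshot('top');cv2.imwrite('pics/lift.png',cv2.resize(t[195:335,70:210],(560,560),interpolation=cv2.INTER_CUBIC))
E
```

```text
0.020284692627823172 54.99565064907074 [-0.37222578 -0.44360847 -2.40711383] [0.49260438 0.34465823 0.118391  ] [3.13888596e+00 6.45972929e-04 2.51067918e+00] [-0.02002932 -0.04906196 -0.01698618]
[ 0.41701326 -0.02303507] (array([ 0.003,  0.001, -0.43 ]), array([-155.9, -341.5,    0.6]))
```

Call:
carry_out(
  increments=[
    [[0, 0, -0.04], [-14, -26, 0], 10],
    [[0, 0, -0.08], [-33, -62, 0], 10],
    [[0, 0, -0.13], [-54, -100, 0], 10],
    [[0, 0, -0.18], [-75, -138, 0], 10],
    [[0, 0, -0.23], [-96, -177, 0], 10],
    [[0, 0, -0.28], [-116, -215, 0], 10],
    [[0, 0, -0.33], [-136, -253, 0], 10],
    [[0, 0, -0.38], [-156, -290, 0], 10],
    [[0, 0, -0.42], [-171, -317, 0], 10],
    [[0, 0, -0.43], [-178, -330, 0], 10],
    [[0, 0, -0.43], [-178.6, -331, 0], 10],
    [[0, 0, -0.43], [-178.6, -331, 0], 10],
    [[0, 0, -0.43], [-178.6, -331, 0], 10],
  ],
)

```text
clock: 6.15
ee_pos: [0.4409, -0.0272, 0.1163]
orientation: [3.141, -0.001, 2.942]
contact_force: [-0.4, -0.1, -2.5]
width: 0.0196
finger_force: 55.0
```

```bash
python3 - <<'E'
from h import *
np.set_printoptions(precision=4,suppress=True)
s=sensors.read_state();print(s['finger_force'],s['contact_force'],s['ee_pos'],s['orientation'],s['ft_torque'])
sc=vision.snapshot('scene');t=vision.snapshot('top')
for n in ('top','scene'):
    for o in vision.tip_of(n,'edge')[:1]:print(n,o['conf'],o['location'],ray(n,o['location'],.038))
    for o in vision.tip_of(n,'file_sole')[:1]:print(n,o['conf'],o['location'],ray(n,o['location'],.096))
a=cv2.resize(sc[140:320,230:410],(400,400),interpolation=cv2.INTER_CUBIC);b=cv2.resize(t[140:320,250:430],(400,400),interpolation=cv2.INTER_CUBIC)
cv2.imwrite('pics/pre.png',np.hstack([a,b]))
E
```

```text
54.995763301849365 [-0.4241 -0.0549 -2.5368] [ 0.4409 -0.0272  0.1163] [ 3.1413 -0.0007  2.9424] [ 0.023  -0.0037 -0.0349]
top 0.58 [321.8, 251.0] [ 0.5192 -0.0334  0.038 ]
scene 0.78 [294.2, 244.5] [ 0.5069 -0.038   0.038 ]
scene 0.55 [270.8, 210.1] [ 0.4444 -0.0284  0.096 ]
```

View pics/pre.png

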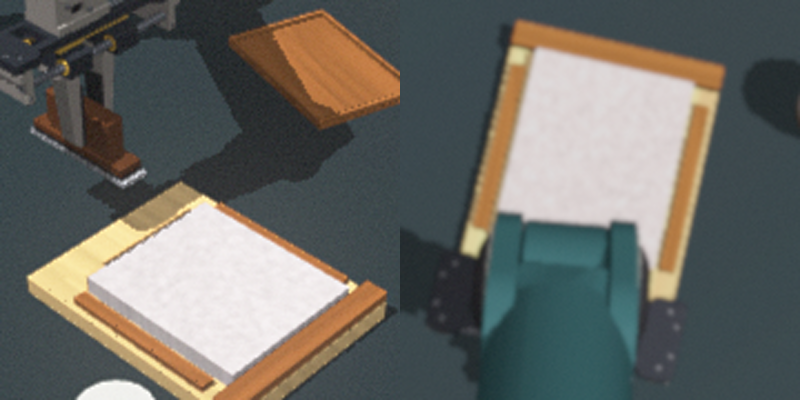

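Call:
carry_out(
  increments=[
    [[0, 0, 0], [-11, 0, 0], 10],
    [[0, 0, 0], [-22, 0, 10], 10],
    [[0, 0, 0], [-22, 0, 25], 10],
    [[0, 0, 0], [-22, 0, 38], 10],
    [[0, 0, 0], [-22, 0, 44], 10],
    [[0, 0, 0], [-22, 0, 44], 10],
    [[0, 0, 0], [-22, 0, 44], 10],
  ],
)

```text
clock: 7.15
ee_pos: [0.4631, -0.033, 0.0729]
orientation: [3.142, 0.001, 2.941]
contact_force: [-0.2, 0.7, -2.3]
width: 0.0196
finger_force: 55.0
```

Call:
carry_out(
  increments=[
    [[0, 0, 0], [0, 0, 0.7], 10],
    [[0, 0, 0], [0, 0, 1.4], 10],
    [[0, 0, 0], [0, 0, 1.4], 10],
  ],
)

```text
clock: 7.45
ee_pos: [0.4627, -0.0328, 0.0715]
orientation: [3.141, 0.001, 2.941]
contact_force: [0.4, 0.0, -2.3]
width: 0.0197
finger_force: 55.0
```

Call:
carry_out(
  increments=[
    [[0, 0, 0], [0, 0, 0.7], 10],
    [[0, 0, 0], [0, 0, 1.4], 10],
    [[0, 0, 0], [0, 0, 1.4], 10],
  ],
)

```text
clock: 7.75
ee_pos: [0.4624, -0.0329, 0.0698]
orientation: [3.142, -0.0, 2.941]
contact_force: [-0.3, -0.0, -3.4]
width: 0.0197
finger_force: 55.0
```

Call:
carry_out(
  increments=[
    [[0, 0, 0], [0, 0, 0.6], 10],
    [[0, 0, 0], [0, 0, 1.2], 10],
    [[0, 0, 0], [0, 0, 1.2], 10],
  ],
)

```text
clock: 8.05
ee_pos: [0.4624, -0.0329, 0.0685]
orientation: [-3.142, -0.0, 2.941]
contact_force: [0.3, -0.4, -2.3]
width: 0.0198
finger_force: 55.0
```

Call:
carry_out(
  increments=[
    [[0, 0, 0], [0, 0, 0.5], 10],
    [[0, 0, 0], [0, 0, 1], 10],
    [[0, 0, 0], [0, 0, 1], 10],
  ],
)

```text
clock: 8.35
ee_pos: [0.4625, -0.0329, 0.0675]
orientation: [3.142, -0.0, 2.941]
contact_force: [-0.3, 0.8, -2.4]
width: 0.0197
finger_force: 55.0
```

Call:
carry_out(
  increments=[
    [[0, 0, 0], [0, 0, 0.5], 10],
    [[0, 0, 0], [0, 0, 1], 10],
    [[0, 0, 0], [0, 0, 1], 10],
  ],
)

```text
clock: 8.65
ee_pos: [0.4624, -0.0329, 0.0665]
orientation: [-3.142, -0.0, 2.941]
contact_force: [-0.6, 1.0, -2.6]
width: 0.0197
finger_force: 55.0
```

Call:
carry_out(
  increments=[
    [[0, 0, 0], [0, 0, 0.5], 10],
    [[0, 0, 0], [0, 0, 1], 10],
    [[0, 0, 0], [0, 0, 1], 10],
  ],
)

```text
clock: 8.95
ee_pos: [0.4624, -0.0328, 0.0655]
orientation: [3.142, -0.0, 2.941]
contact_force: [-0.5, 0.4, -3.1]
width: 0.0195
finger_force: 55.0
```

```bash
python3 - <<'E'
from h import *
s=sensors.read_state();print(s['contact_force'],s['ee_pos'],s['ft_torque'])
sc=vision.snapshot('scene');t=vision.snapshot('top')
cv2.imwrite('pics/near.png',cv2.resize(sc[190:310,230:390],None,fx=5,fy=5,interpolation=cv2.INTER_CUBIC))
E
```

```text
[-0.47024479  0.4387397  -3.13001657] [ 0.46244524 -0.03283767  0.06553397] [0.06139653 0.01003779 0.04979787]
```

View pics/near.png

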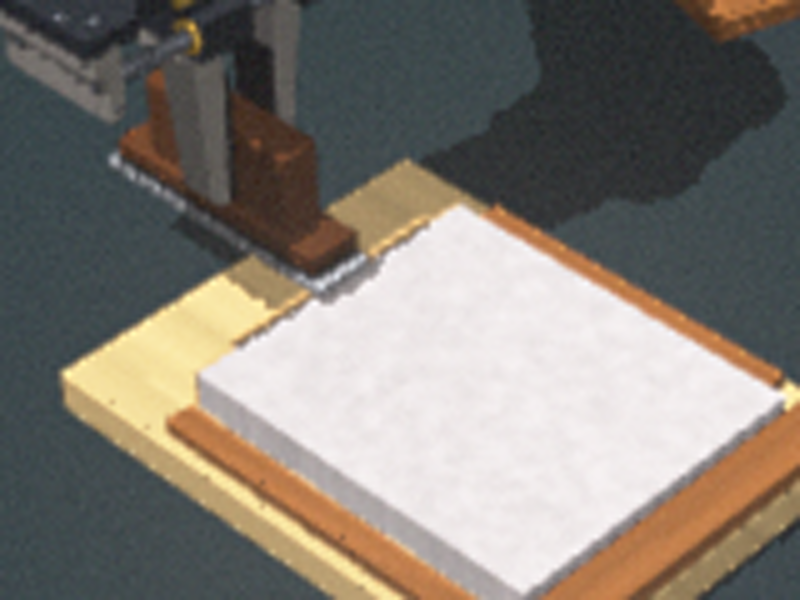

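The file's front end overhangs the near edge by about 10 mm, and the lip shows as a thin brown strip at its sides. There is no contact yet, so I'll keep going down.

Call:
carry_out(
  increments=[
    [[0, 0, 0], [0, 0, 0.4], 10],
    [[0, 0, 0], [0, 0, 0.8], 10],
    [[0, 0, 0], [0, 0, 0.8], 10],
  ],
)

```text
clock: 9.35
ee_pos: [0.4626, -0.0329, 0.0649]
orientation: [3.142, 0.0, 2.941]
contact_force: [-0.7, 0.2, 0.1]
width: 0.0197
finger_force: 55.0
```

Call:
carry_out(
  increments=[
    [[0, 0, 0], [0, 0, 0.4], 10],
    [[0, 0, 0], [0, 0, 0.8], 10],
    [[0, 0, 0], [0, 0, 0.8], 10],
  ],
)

```text
clock: 9.65
ee_pos: [0.4626, -0.0329, 0.0643]
orientation: [3.141, 0.0, 2.941]
contact_force: [-3.0, -0.3, 4.1]
width: 0.0196
finger_force: 55.0
```

Contact at about 6.6 N. Starting stroke 1.

Call:
carry_out(
  increments=[
    [[0, 0, 0], [-1.5, 0, 0.2], 10],
    [[0, 0, 0], [-4.5, 0, 0.3], 10],
    [[0, 0, 0], [-8, 0, 0.4], 10],
    [[0, 0, 0], [-12, 0, 0.4], 10],
    [[0, 0, 0], [-16, 0, 0.4], 10],
    [[0, 0, 0], [-20, 0, 0.4], 10],
    [[0, 0, 0], [-24, 0, 0.4], 10],
    [[0, 0, 0], [-28, 0, 0.4], 10],
  ],
)

```text
clock: 10.45
ee_pos: [0.4875, -0.0379, 0.0636]
orientation: [-3.142, -0.005, 2.941]
contact_force: [-7.9, 0.4, 9.4]
width: 0.02
finger_force: 55.0
```

Call:
carry_out(
  increments=[
    [[0, 0, 0], [-4, 0, -0.1], 10],
    [[0, 0, 0], [-8, 0, -0.2], 10],
    [[0, 0, 0], [-12, 0, -0.2], 10],
    [[0, 0, 0], [-16, 0, -0.2], 10],
    [[0, 0, 0], [-20, 0, -0.2], 10],
    [[0, 0, 0], [-24, 0, -0.2], 10],
  ],
)

```text
clock: 11.05
ee_pos: [0.5117, -0.0428, 0.0637]
orientation: [-3.142, -0.004, 2.941]
contact_force: [-6.4, 0.6, 7.8]
width: 0.0197
finger_force: 55.0
```

Call:
carry_out(
  increments=[
    [[0, 0, 0], [-4, 0, 0], 10],
    [[0, 0, 0], [-8, 0, 0], 10],
    [[0, 0, 0], [-12, 0, 0], 10],
    [[0, 0, 0], [-16, 0, 0.1], 10],
    [[0, 0, 0], [-20, 0, 0.1], 10],
    [[0, 0, 0], [-24, 0, 0.1], 10],
  ],
)

```text
clock: 11.65
ee_pos: [0.5352, -0.0476, 0.0635]
orientation: [-3.142, -0.004, 2.941]
contact_force: [-5.6, 1.4, 7.2]
width: 0.0196
finger_force: 55.0
```

Call:
carry_out(
  increments=[
    [[0, 0, 0], [-4, 0, 0], 10],
    [[0, 0, 0], [-8, 0, 0], 10],
    [[0, 0, 0], [-12, 0, 0], 10],
    [[0, 0, 0], [-16, 0, 0], 10],
    [[0, 0, 0], [-20, 0, 0], 10],
    [[0, 0, 0], [-24, 0, 0], 10],
  ],
)

```text
clock: 12.25
ee_pos: [0.5595, -0.0526, 0.0634]
orientation: [-3.142, -0.003, 2.941]
contact_force: [-3.8, 1.1, 4.4]
width: 0.0196
finger_force: 55.0
```

Call:
carry_out(
  increments=[
    [[0, 0, 0], [-4, 0, 0.1], 10],
    [[0, 0, 0], [-8, 0, 0.1], 10],
    [[0, 0, 0], [-10, 0, -5], 10],
    [[0, 0, 0], [-10, 0, -18], 10],
    [[0, 0, 0], [-10, 0, -30], 10],
    [[0, 0, 0], [5, 0, -32], 10],
    [[0, 0, 0], [35, 0, -32], 10],
    [[0, 0, 0], [65, 0, -32], 10],
    [[0, 0, 0], [90, 0, -32], 10],
    [[0, 0, 0], [99, 0, -28], 10],
    [[0, 0, 0], [99, 0, -16], 10],
    [[0, 0, 0], [99, 0, -6], 10],
    [[0, 0, 0], [99, 0, -2.5], 10],
    [[0, 0, 0], [99, 0, -2.5], 10],
    [[0, 0, 0], [99, 0, -2.5], 10],
  ],
)

```text
clock: 13.75
ee_pos: [0.4639, -0.0333, 0.0659]
orientation: [-3.141, -0.0, 2.94]
contact_force: [0.4, 0.1, -1.9]
width: 0.0196
finger_force: 55.0
```

Call:
carry_out(
  increments=[
    [[0, 0, 0], [0, 0, 0.7], 10],
    [[0, 0, 0], [0, 0, 1.3], 10],
    [[0, 0, 0], [0, 0, 1.3], 10],
  ],
)

```text
clock: 14.05
ee_pos: [0.4635, -0.0331, 0.065]
orientation: [3.142, 0.0, 2.941]
contact_force: [0.5, -0.9, -3.6]
width: 0.0201
finger_force: 55.0
```

Call:
carry_out(
  increments=[
    [[0, 0, 0], [0, 0, 0.6], 10],
    [[0, 0, 0], [0, 0, 1.2], 10],
    [[0, 0, 0], [0, 0, 1.2], 10],
  ],
)

```text
clock: 14.35
ee_pos: [0.4636, -0.0331, 0.064]
orientation: [3.141, 0.0, 2.941]
contact_force: [-1.5, 0.9, 1.0]
width: 0.0199
finger_force: 55.0
```

Call:
carry_out(
  increments=[
    [[0, 0, 0], [0, 0, 0.4], 10],
    [[0, 0, 0], [0, 0, 0.6], 10],
    [[0, 0, 0], [0, 0, 0.6], 10],
  ],
)

```text
clock: 14.65
ee_pos: [0.4637, -0.0331, 0.0634]
orientation: [3.141, 0.001, 2.941]
contact_force: [-2.6, -1.1, 4.1]
width: 0.0197
finger_force: 55.0
```

Call:
carry_out(
  increments=[
    [[0, 0, 0], [-1.5, 0, 0.2], 10],
    [[0, 0, 0], [-4.5, 0, 0.3], 10],
    [[0, 0, 0], [-8, 0, 0.3], 10],
    [[0, 0, 0], [-12, 0, 0.3], 10],
    [[0, 0, 0], [-16, 0, 0.3], 10],
    [[0, 0, 0], [-20, 0, 0.3], 10],
    [[0, 0, 0], [-24, 0, 0.3], 10],
    [[0, 0, 0], [-28, 0, 0.3], 10],
  ],
)

```text
clock: 15.45
ee_pos: [0.4887, -0.0382, 0.0626]
orientation: [-3.141, -0.005, 2.941]
contact_force: [-7.7, 1.1, 9.1]
width: 0.0201
finger_force: 55.0
```

Call:
carry_out(
  increments=[
    [[0, 0, 0], [-4, 0, 0], 10],
    [[0, 0, 0], [-8, 0, 0], 10],
    [[0, 0, 0], [-12, 0, 0], 10],
    [[0, 0, 0], [-16, 0, 0], 10],
    [[0, 0, 0], [-20, 0, 0], 10],
    [[0, 0, 0], [-24, 0, 0], 10],
  ],
)

```text
clock: 16.05
ee_pos: [0.5118, -0.0429, 0.0623]
orientation: [-3.141, -0.006, 2.941]
contact_force: [-7.3, 1.2, 6.9]
width: 0.0198
finger_force: 55.0
```

Call:
carry_out(
  increments=[
    [[0, 0, 0], [-4, 0, 0.1], 10],
    [[0, 0, 0], [-8, 0, 0.1], 10],
    [[0, 0, 0], [-12, 0, 0.2], 10],
    [[0, 0, 0], [-16, 0, 0.2], 10],
    [[0, 0, 0], [-20, 0, 0.2], 10],
    [[0, 0, 0], [-24, 0, 0.3], 10],
  ],
)

```text
clock: 16.65
ee_pos: [0.5357, -0.0478, 0.062]
orientation: [-3.141, -0.005, 2.941]
contact_force: [-4.8, 1.3, 5.5]
width: 0.0193
finger_force: 55.0
```

Call:
carry_out(
  increments=[
    [[0, 0, 0], [-4, 0, 0.1], 10],
    [[0, 0, 0], [-8, 0, 0.1], 10],
    [[0, 0, 0], [-12, 0, 0.2], 10],
    [[0, 0, 0], [-16, 0, 0.2], 10],
    [[0, 0, 0], [-20, 0, 0.3], 10],
    [[0, 0, 0], [-24, 0, 0.3], 10],
  ],
)

```text
clock: 17.25
ee_pos: [0.5606, -0.0528, 0.0618]
orientation: [-3.142, -0.002, 2.941]
contact_force: [-3.9, 1.2, 3.4]
width: 0.0194
finger_force: 55.0
```

Call:
carry_out(
  increments=[
    [[0, 0, 0], [-4, 0, 0.1], 10],
    [[0, 0, 0], [-8, 0, 0.2], 10],
    [[0, 0, 0], [-10, 0, -5], 10],
    [[0, 0, 0], [-10, 0, -18], 10],
    [[0, 0, 0], [-10, 0, -30], 10],
    [[0, 0, 0], [5, 0, -32], 10],
    [[0, 0, 0], [35, 0, -32], 10],
    [[0, 0, 0], [65, 0, -32], 10],
    [[0, 0, 0], [90, 0, -32], 10],
    [[0, 0, 0], [99, 0, -28], 10],
    [[0, 0, 0], [99, 0, -16], 10],
    [[0, 0, 0], [99, 0, -6], 10],
    [[0, 0, 0], [99, 0, -2], 10],
    [[0, 0, 0], [99, 0, -1.4], 10],
    [[0, 0, 0], [99, 0, -1.4], 10],
  ],
)

```text
clock: 18.75
ee_pos: [0.4649, -0.0335, 0.0632]
orientation: [-3.141, -0.0, 2.94]
contact_force: [1.2, -0.0, -2.0]
width: 0.0199
finger_force: 55.0
```

Call:
carry_out(
  increments=[
    [[0, 0, 0], [0, 0, 0.4], 10],
    [[0, 0, 0], [0, 0, 0.8], 10],
    [[0, 0, 0], [0, 0, 0.8], 10],
  ],
)

```text
clock: 19.05
ee_pos: [0.4645, -0.0333, 0.0629]
orientation: [3.142, 0.0, 2.941]
contact_force: [-0.5, -0.1, -2.2]
width: 0.0199
finger_force: 55.0
```

Call:
carry_out(
  increments=[
    [[0, 0, 0], [0, 0, 0.4], 10],
    [[0, 0, 0], [0, 0, 0.6], 10],
    [[0, 0, 0], [0, 0, 0.6], 10],
  ],
)

```text
clock: 19.35
ee_pos: [0.4646, -0.0333, 0.0624]
orientation: [3.141, 0.0, 2.941]
contact_force: [-0.8, 0.7, -0.3]
width: 0.0196
finger_force: 55.0
```

Call:
carry_out(
  increments=[
    [[0, 0, 0], [0, 0, 0.5], 10],
    [[0, 0, 0], [0, 0, 0.9], 10],
    [[0, 0, 0], [-1.5, 0, 1.1], 10],
    [[0, 0, 0], [-4.5, 0, 1.2], 10],
    [[0, 0, 0], [-8, 0, 1.2], 10],
    [[0, 0, 0], [-12, 0, 1.2], 10],
    [[0, 0, 0], [-16, 0, 1.2], 10],
    [[0, 0, 0], [-20, 0, 1.2], 10],
    [[0, 0, 0], [-24, 0, 1.2], 10],
  ],
)

```text
clock: 20.25
ee_pos: [0.4858, -0.0376, 0.0609]
orientation: [-3.142, -0.005, 2.941]
contact_force: [-7.1, 1.4, 8.4]
width: 0.0201
finger_force: 55.0
```

Call:
carry_out(
  increments=[
    [[0, 0, 0], [-4, 0, 0], 10],
    [[0, 0, 0], [-8, 0, 0], 10],
    [[0, 0, 0], [-12, 0, 0], 10],
    [[0, 0, 0], [-16, 0, 0.1], 10],
    [[0, 0, 0], [-20, 0, 0.1], 10],
    [[0, 0, 0], [-24, 0, 0.1], 10],
  ],
)

```text
clock: 20.85
ee_pos: [0.5088, -0.0422, 0.0608]
orientation: [-3.142, -0.006, 2.941]
contact_force: [-7.4, 1.7, 8.7]
width: 0.0196
finger_force: 55.0
```

Call:
carry_out(
  increments=[
    [[0, 0, 0], [-4, 0, 0], 10],
    [[0, 0, 0], [-8, 0, 0], 10],
    [[0, 0, 0], [-12, 0, 0], 10],
    [[0, 0, 0], [-16, 0, 0], 10],
    [[0, 0, 0], [-20, 0, 0], 10],
    [[0, 0, 0], [-24, 0, 0], 10],
  ],
)

```text
clock: 21.45
ee_pos: [0.5323, -0.047, 0.0607]
orientation: [-3.142, -0.006, 2.941]
contact_force: [-6.8, 2.0, 8.6]
width: 0.0196
finger_force: 55.0
```

Call:
carry_out(
  increments=[
    [[0, 0, 0], [-4, 0, 0.1], 10],
    [[0, 0, 0], [-8, 0, 0.1], 10],
    [[0, 0, 0], [-12, 0, 0.2], 10],
    [[0, 0, 0], [-16, 0, 0.2], 10],
    [[0, 0, 0], [-20, 0, 0.2], 10],
    [[0, 0, 0], [-24, 0, 0.2], 10],
  ],
)

```text
clock: 22.05
ee_pos: [0.5558, -0.0518, 0.0604]
orientation: [-3.142, -0.007, 2.941]
contact_force: [-7.0, 1.0, 8.2]
width: 0.0196
finger_force: 55.0
```

Call:
carry_out(
  increments=[
    [[0, 0, 0], [-4, 0, 0.1], 10],
    [[0, 0, 0], [-8, 0, 0.1], 10],
    [[0, 0, 0], [-12, 0, 0.1], 10],
    [[0, 0, 0], [-14, 0, -5], 10],
    [[0, 0, 0], [-14, 0, -18], 10],
    [[0, 0, 0], [-14, 0, -30], 10],
    [[0, 0, 0], [0, 0, -32], 10],
    [[0, 0, 0], [30, 0, -32], 10],
    [[0, 0, 0], [60, 0, -32], 10],
    [[0, 0, 0], [85, 0, -32], 10],
    [[0, 0, 0], [96, 0, -28], 10],
    [[0, 0, 0], [96, 0, -16], 10],
    [[0, 0, 0], [96, 0, -6], 10],
    [[0, 0, 0], [96, 0, -2], 10],
    [[0, 0, 0], [96, 0, -1.6], 10],
    [[0, 0, 0], [96, 0, -1.6], 10],
  ],
)

```text
clock: 23.65
ee_pos: [0.4651, -0.0335, 0.0621]
orientation: [-3.141, 0.0, 2.94]
contact_force: [0.6, -0.0, -1.9]
width: 0.0196
finger_force: 55.0
```

Call:
carry_out(
  increments=[
    [[0, 0, 0], [0, 0, 0.3], 10],
    [[0, 0, 0], [0, 0, 0.6], 10],
    [[0, 0, 0], [0, 0, 0.6], 10],
  ],
)

```text
clock: 23.95
ee_pos: [0.4649, -0.0334, 0.0619]
orientation: [3.142, 0.001, 2.941]
contact_force: [-0.1, -0.4, -1.4]
width: 0.0197
finger_force: 55.0
```

Call:
carry_out(
  increments=[
    [[0, 0, 0], [0, 0, 0.4], 10],
    [[0, 0, 0], [0, 0, 0.6], 10],
    [[0, 0, 0], [0, 0, 0.6], 10],
  ],
)

```text
clock: 24.25
ee_pos: [0.4649, -0.0334, 0.0614]
orientation: [3.141, 0.001, 2.941]
contact_force: [0.3, -0.2, 1.9]
width: 0.0196
finger_force: 55.0
```

Call:
carry_out(
  increments=[
    [[0, 0, 0], [0, 0, 0.3], 10],
    [[0, 0, 0], [-1.5, 0, 0.6], 10],
    [[0, 0, 0], [-4.5, 0, 0.7], 10],
    [[0, 0, 0], [-8, 0, 0.7], 10],
    [[0, 0, 0], [-12, 0, 0.7], 10],
    [[0, 0, 0], [-16, 0, 0.7], 10],
    [[0, 0, 0], [-20, 0, 0.7], 10],
    [[0, 0, 0], [-24, 0, 0.7], 10],
  ],
)

```text
clock: 25.05
ee_pos: [0.4843, -0.0371, 0.0603]
orientation: [-3.142, -0.008, 2.941]
contact_force: [-9.4, 1.4, 13.8]
width: 0.0201
finger_force: 55.0
```

Call:
carry_out(
  increments=[
    [[0, 0, 0], [-4, 0, 0], 10],
    [[0, 0, 0], [-8, 0, 0], 10],
    [[0, 0, 0], [-12, 0, 0], 10],
    [[0, 0, 0], [-16, 0, 0], 10],
    [[0, 0, 0], [-20, 0, 0], 10],
    [[0, 0, 0], [-24, 0, 0], 10],
  ],
)

```text
clock: 25.65
ee_pos: [0.5076, -0.0418, 0.0603]
orientation: [3.142, -0.009, 2.941]
contact_force: [-9.7, 1.4, 13.1]
width: 0.0201
finger_force: 55.0
```

Force is now stiff at about 16 N, so the lip seems to be flat. I'll ease off and finish the stroke.

Call:
carry_out(
  increments=[
    [[0, 0, 0], [-4, 0, -0.3], 10],
    [[0, 0, 0], [-8, 0, -0.5], 10],
    [[0, 0, 0], [-12, 0, -0.5], 10],
    [[0, 0, 0], [-16, 0, -0.5], 10],
    [[0, 0, 0], [-20, 0, -0.5], 10],
    [[0, 0, 0], [-24, 0, -0.5], 10],
  ],
)

```text
clock: 26.25
ee_pos: [0.5313, -0.0467, 0.0605]
orientation: [-3.142, -0.009, 2.941]
contact_force: [-7.7, 1.7, 9.5]
width: 0.0192
finger_force: 55.0
```

Call:
carry_out(
  increments=[
    [[0, 0, 0], [-4, 0, 0], 10],
    [[0, 0, 0], [-8, 0, 0], 10],
    [[0, 0, 0], [-12, 0, 0], 10],
    [[0, 0, 0], [-16, 0, 0], 10],
    [[0, 0, 0], [-20, 0, 0], 10],
    [[0, 0, 0], [-24, 0, 0], 10],
  ],
)

```text
clock: 26.85
ee_pos: [0.5549, -0.0514, 0.0603]
orientation: [-3.142, -0.009, 2.941]
contact_force: [-7.1, 0.5, 7.7]
width: 0.0194
finger_force: 55.0
```

Call:
carry_out(
  increments=[
    [[0, 0, 0], [-4, 0, 0], 10],
    [[0, 0, 0], [-8, 0, 0], 10],
    [[0, 0, 0], [-12, 0, 0], 10],
    [[0, 0, 0], [-13, 0, -5], 10],
    [[0, 0, 0], [-13, 0, -20], 10],
    [[0, 0, 0], [-13, 0, -40], 10],
    [[0, 0, 0], [0, 0, -55], 10],
    [[0, 0, 0], [35, 0, -55], 10],
    [[0, 0, 0], [70, 0, -55], 10],
    [[0, 0, 0], [90, 0, -55], 10],
    [[0, 0, 0], [96, 0, -55], 10],
    [[0, 0, 0], [96, 0, -55], 10],
  ],
)

```text
clock: 28.05
ee_pos: [0.4649, -0.0332, 0.1167]
orientation: [3.141, 0.002, 2.941]
contact_force: [1.2, 0.3, -1.8]
width: 0.0198
finger_force: 55.0
```

```bash
python3 - <<'E'
from h import *
s=sensors.read_state();print(s['contact_force'],s['ee_pos'],s['orientation'],s['clock'])
sc=vision.snapshot('scene')
cv2.imwrite('pics/after4.png',cv2.resize(sc[190:310,230:390],None,fx=5,fy=5,interpolation=cv2.INTER_CUBIC))
E
```

```text
[ 1.18671006  0.33876607 -1.79095612] [ 0.46494955 -0.03315292  0.11674972] [3.14103309e+00 1.86176824e-03 2.94103457e+00] 28.05
```

View pics/after4.png

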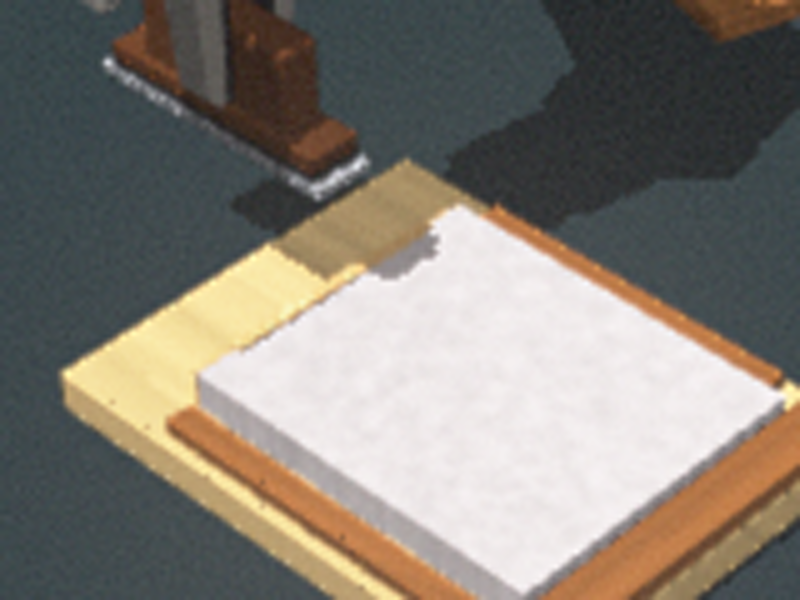

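The board still sits against the stop and nothing is left standing up that I can see. I'll do a fifth stroke to be sure, since there is time.

Call:
carry_out(
  increments=[
    [[0, 0, 0], [0, 0, 20], 10],
    [[0, 0, 0], [0, 0, 40], 10],
    [[0, 0, 0], [0, 0, 50], 10],
    [[0, 0, 0], [0, 0, 53.5], 10],
    [[0, 0, 0], [0, 0, 54.4], 10],
    [[0, 0, 0], [0, 0, 54.8], 10],
    [[0, 0, 0], [0, 0, 54.8], 10],
  ],
)

```text
clock: 28.8
ee_pos: [0.4648, -0.0334, 0.0617]
orientation: [3.141, 0.001, 2.94]
contact_force: [-1.7, -1.4, -0.0]
width: 0.0197
finger_force: 55.0
```

Call:
carry_out(
  increments=[
    [[0, 0, 0], [0, 0, 0.3], 10],
    [[0, 0, 0], [0, 0, 0.6], 10],
    [[0, 0, 0], [0, 0, 0.6], 10],
  ],
)

```text
clock: 29.1
ee_pos: [0.4649, -0.0334, 0.061]
orientation: [3.141, 0.001, 2.941]
contact_force: [-3.1, -0.1, 5.0]
width: 0.0196
finger_force: 55.0
```

Call:
carry_out(
  increments=[
    [[0, 0, 0], [-1.5, 0, 0.1], 10],
    [[0, 0, 0], [-4.5, 0, 0.1], 10],
    [[0, 0, 0], [-8, 0, 0.1], 10],
    [[0, 0, 0], [-12, 0, 0], 10],
    [[0, 0, 0], [-16, 0, 0], 10],
    [[0, 0, 0], [-20, 0, 0], 10],
    [[0, 0, 0], [-24, 0, 0], 10],
    [[0, 0, 0], [-28, 0, 0], 10],
  ],
)

```text
clock: 29.9
ee_pos: [0.4898, -0.038, 0.0606]
orientation: [3.141, -0.005, 2.941]
contact_force: [-7.7, 1.9, 10.7]
width: 0.0198
finger_force: 55.0
```

Call:
carry_out(
  increments=[
    [[0, 0, 0], [-4, 0, 0], 10],
    [[0, 0, 0], [-8, 0, 0], 10],
    [[0, 0, 0], [-12, 0, 0], 10],
    [[0, 0, 0], [-16, 0, 0], 10],
    [[0, 0, 0], [-20, 0, 0], 10],
    [[0, 0, 0], [-24, 0, 0], 10],
  ],
)

```text
clock: 30.5
ee_pos: [0.513, -0.0427, 0.0606]
orientation: [3.141, -0.006, 2.941]
contact_force: [-8.8, 0.6, 9.9]
width: 0.0192
finger_force: 55.0
```

Call:
carry_out(
  increments=[
    [[0, 0, 0], [-4, 0, 0], 10],
    [[0, 0, 0], [-8, 0, 0], 10],
    [[0, 0, 0], [-12, 0, 0], 10],
    [[0, 0, 0], [-16, 0, 0], 10],
    [[0, 0, 0], [-20, 0, 0], 10],
    [[0, 0, 0], [-24, 0, 0], 10],
  ],
)

```text
clock: 31.1
ee_pos: [0.5365, -0.0475, 0.0605]
orientation: [3.141, -0.006, 2.941]
contact_force: [-7.5, 2.3, 10.8]
width: 0.0197
finger_force: 55.0
```

Call:
carry_out(
  increments=[
    [[0, 0, 0], [-4, 0, 0], 10],
    [[0, 0, 0], [-8, 0, 0], 10],
    [[0, 0, 0], [-12, 0, 0], 10],
    [[0, 0, 0], [-16, 0, 0], 10],
    [[0, 0, 0], [-20, 0, 0], 10],
    [[0, 0, 0], [-24, 0, 0], 10],
  ],
)

```text
clock: 31.7
ee_pos: [0.5601, -0.0522, 0.0603]
orientation: [3.141, -0.006, 2.941]
contact_force: [-6.1, 1.5, 7.4]
width: 0.0195
finger_force: 55.0
```

Call:
carry_out(
  increments=[
    [[0, 0, 0], [-4, 0, 0], 10],
    [[0, 0, 0], [-7, 0, 0], 10],
    [[0, 0, 0], [-8, 0, -5], 10],
    [[0, 0, 0], [-8, 0, -20], 10],
    [[0, 0, 0], [-8, 0, -40], 10],
    [[0, 0, 0], [-8, 0, -58], 10],
    [[0, 0, 0], [-8, 0, -60], 10],
    [[0, 0, 0], [-8, 0, -60], 10],
  ],
)

```text
clock: 32.5
ee_pos: [0.5709, -0.0548, 0.1212]
orientation: [3.141, 0.002, 2.941]
contact_force: [-0.2, -0.0, -2.8]
width: 0.0195
finger_force: 55.0
```

```bash
python3 - <<'E'
from h import *
print(rel([.488,.346,.1],2.635))
sc=vision.snapshot('scene')
for l in('lip','board','edge'): print(l,vision.tip_of('scene',l)[:1])
cv2.imwrite('pics/after5.png',cv2.resize(sc[150:300,230:390],None,fx=4,fy=4,interpolation=cv2.INTER_CUBIC))
E
```

```text
(array([0.001, 0.002, 0.306]), array([161.2, 376.2,  21.1]))Traceback (most recent call last):
  File "<stdin>", line 4, in <module>
ValueError: it knows: board, edge, file, file_sole, jar, jig, mug, roll, tray
```

Call:
carry_out(
  increments=[
    [[0, 0, 0.03], [12, 28, 0], 10],
    [[0, 0, 0.06], [27, 63, 0], 10],
    [[0, 0, 0.09], [42, 98, 0], 10],
    [[0, 0, 0.12], [58, 135, 0], 10],
    [[0, 0, 0.15], [74, 172, 0], 10],
    [[0, 0, 0.18], [90, 209, 0], 10],
    [[0, 0, 0.21], [106, 246, 0], 10],
    [[0, 0, 0.24], [122, 284, 0], 10],
    [[0, 0, 0.27], [138, 321, 5], 10],
    [[0, 0, 0.29], [152, 354, 10], 10],
    [[0, 0, 0.306], [160, 374, 20], 10],
    [[0, 0, 0.306], [161, 376, 35], 10],
    [[0, 0, 0.306], [161, 376, 50], 10],
    [[0, 0, 0.306], [161, 376, 60], 10],
    [[0, 0, 0.306], [161, 376, 60], 10],
    [[0, 0, 0.306], [161, 376, 60], 10],
  ],
)

```text
clock: 34.15
ee_pos: [0.4882, 0.3443, 0.0603]
orientation: [-3.141, 0.0, 2.633]
contact_force: [0.2, 0.7, -2.5]
width: 0.02
finger_force: 55.0
```

```bash
python3 - <<'E'
from h import *
print(rel([.488,.346,.0272],2.635))
sc=vision.snapshot('scene');t=vision.snapshot('top')
a=cv2.resize(sc[100:220,300:460],(400,300),interpolation=cv2.INTER_CUBIC);b=cv2.resize(sc[210:310,235:335],(400,300),interpolation=cv2.INTER_CUBIC)
c=cv2.resize(t[185:335,70:220],(400,300),interpolation=cv2.INTER_CUBIC);d=cv2.resize(t[140:300,250:410],(400,300),interpolation=cv2.INTER_CUBIC)
cv2.imwrite('pics/place.png',np.vstack([np.hstack([a,b]),np.hstack([c,d])]))
hsv=cv2.cvtColor(t,cv2.COLOR_BGR2HSV);m=((hsv[...,1]<45)&(hsv[...,2]>130)).astype(np.uint8)*255
q=np.zeros_like(m);q[140:300,270:400]=m[140:300,270:400];q=cv2.morphologyEx(q,cv2.MORPH_OPEN,np.ones((3,3)))
k=max(cv2.findContours(q,0,cv2.CHAIN_APPROX_NONE)[0],key=cv2.contourArea)[:,0]
print(cv2.minAreaRect(np.array([ray('top',p,.038)[:2]*1000 for p in k.astype(float)],np.float32)))
E
```

```text
(array([-0.001,  0.   , -0.002]), array([ 1. ,  1.4, 33.1]))
((603.9356689453125, -62.47265625), (152.3499755859375, 178.87957763671875), 78.58480834960938)
```

View pics/place.png

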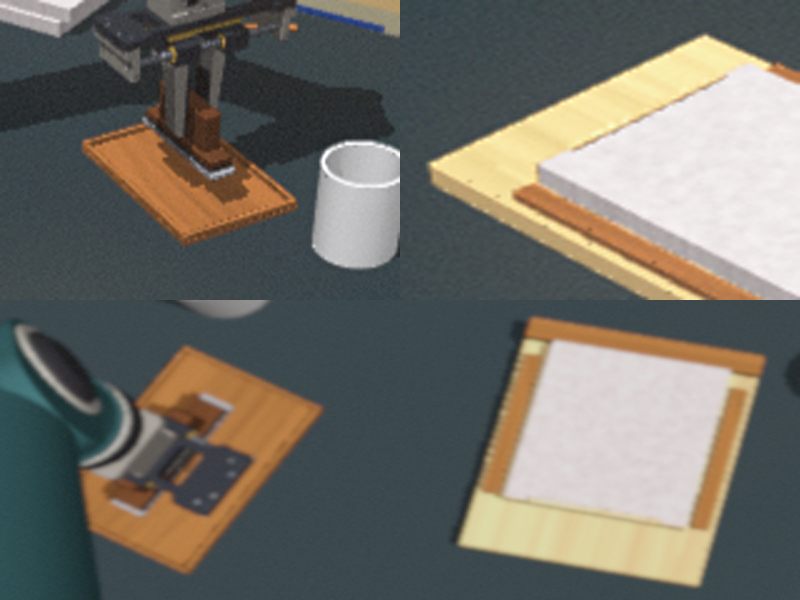

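The board hasn't moved (same fit as at the start). The lip is down, and the file is level over the middle of the tray. I'll lower and release it.

Call:
carry_out(
  increments=[
    [[0, 0, 0], [1, 1, 8], 10],
    [[0, 0, 0], [1, 1, 18], 10],
    [[0, 0, 0], [1, 1, 26], 10],
    [[0, 0, 0], [1, 1, 30], 10],
    [[0, 0, 0], [1, 1, 32], 10],
    [[0, 0, 0], [1, 1, 33], 10],
    [[0, 0, 0], [1, 1, 33.3], 10],
    [[0, 0, 0], [1, 1, 33.3], 10],
  ],
)

```text
clock: 35.05
ee_pos: [0.4873, 0.3472, 0.0274]
orientation: [3.141, 0.0, 2.635]
contact_force: [0.7, 0.4, -2.6]
width: 0.0196
finger_force: 55.0
```

Call:
carry_out(
  increments=[
    [[0, 0, 0], [0, 0, 0.4], 10],
    [[0, 0, 0], [0, 0, 0.8], 10],
    [[0, 0, 0], [0, 0, 0.8], 10],
  ],
)

```text
clock: 35.35
ee_pos: [0.4873, 0.3472, 0.0267]
orientation: [3.141, 0.0, 2.635]
contact_force: [0.1, -0.8, -0.6]
width: 0.0199
finger_force: 55.0
```

Call:
carry_out(
  increments=[
    [[0, 0, 0], [0, 0, 0.2], 22],
    [[0, 0, 0], [0, 0, 0.2], 28],
    [[0, 0, 0], [0, 0, 0.2], 40],
    [[0, 0, 0], [0, 0, 0.2], 60],
    [[0, 0, 0], [0, 0, 0.2], 60],
    [[0, 0, 0], [0, 0, 0.2], 60],
    [[0, 0, 0], [0, 0, 0.2], 60],
    [[0, 0, 0], [0, 0, -10], 60],
    [[0, 0, 0], [0, 0, -30], 60],
    [[0, 0, 0], [0, 0, -60], 60],
    [[0, 0, 0], [0, 0, -95], 60],
    [[0, 0, 0], [0, 0, -120], 60],
    [[0, 0, 0], [0, 0, -120], 60],
    [[0, 0, 0], [0, 0, -120], 60],
  ],
)

```text
clock: 36.75
ee_pos: [0.4872, 0.3472, 0.1472]
orientation: [3.14, 0.0, 2.635]
contact_force: [0.9, -0.1, 0.3]
width: 0.0598
finger_force: 0.0
```

```bash
python3 - <<'E'
from h import *
sc=vision.snapshot('scene');t=vision.snapshot('top')
a=cv2.resize(sc[60:220,280:480],(400,300),interpolation=cv2.INTER_CUBIC);b=cv2.resize(sc[200:400,130:410],(400,300),interpolation=cv2.INTER_CUBIC)
c=cv2.resize(t[185:335,70:270],(400,300),interpolation=cv2.INTER_CUBIC);d=cv2.resize(t[225:285,280:380],(400,300),interpolation=cv2.INTER_CUBIC)
cv2.imwrite('pics/end.png',np.vstack([np.hstack([a,b]),np.hstack([c,d])]))
E
```

```text
(no output)
```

View pics/end.png

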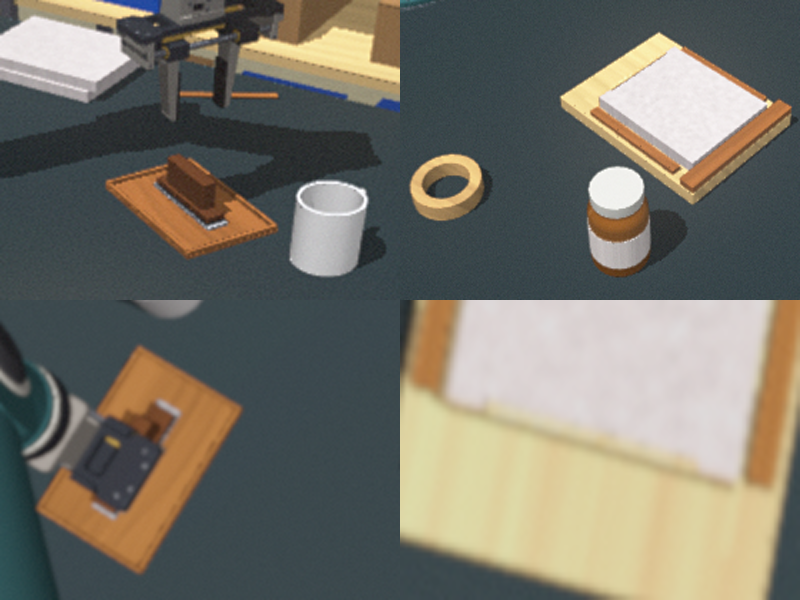

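The file lies flat in the middle of the tray and the fingers are clear of it. The lip lies flat as a narrow strip along the near edge, and the bystanders haven't moved.

```bash
python3 -c "
from plant import job
print(job.sign_off())"
```

```text
the job is handed in; nothing more can be done
None
```

I handed the job in at about 37 s: five forward strokes pressed the lip flat as far as force and pictures show (mostly 7–13 N, briefly about 16 N in the fourth), the file was lifted clear for every return, the board stayed against its stop, and the file lies sole-down near the middle of its tray.

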